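Find the release notch of the specimen clamp by touch and press its key

ROBOT

A 6-joint arm with a two-finger parallel gripper is mounted at the origin on the work surface. World frame = base frame: x ahead of the robot, y to its left, z up, the work surface at z = 0. Lengths are in m, angles in rad, forces in N, time in s.
With the tool pointing down it reaches from about 0.35 to 0.975 m from the base axis. Payload 4.9 kg.
Tool frame: the origin (TCP) lies midway between the tips of the shut fingers; the grasp point (between the pads) lies 19 mm behind it; z points along the fingers, y is the line along which they close (so a half turn about z gives the same grasp; the last joint's range is limited). The gripper opens to 85 mm and grips with 20 to 120 N. Pads are 22 mm wide; open, the fingers measure 114 mm over their backs; the gripper's body (76 mm by 85 mm) begins 54 mm behind the grasp point. The pads swing forward as they close: fully open they stand 13 mm farther back than shut.
Start: joints at [0.986, 0.053, 1.613, -0, 1.476, -0.119], TCP at [0.281, 0.558, 0.231] pointing down, gripper open.
Joint ranges: [-3.01, 3.01], [-1.01, 2.22], [0.06, 2.58], [-1.02, 4.17], [0.09, 2.62], [-3.14, 3.14]. Speed limits (rad/s): [2.57, 2.57, 3.14, 3.14, 3.14, 3.14].

INTERFACE

Orientations are given as a rotation vector (axis times angle).
In Python, from station import ctrl gives the robot as it stands.
- The arm moves only by the shell command python3 -m handwheel 'ROWS' [FORCE]. ROWS is JSON, a list of rows, each an object with "gripper": the gripper command: -1 is fully open, 1 is shut, values between are in proportion; "offset": the shift along the tool's x, y, z in mm, a list of three; "rotation": the turn, a rotation vector about the tool's x, y, z in rad, a list of three. A call has exactly 8 rows; each row is the pose to reach, as a shift and turn from the pose commanded when the call began, along the tool's axes at that moment; what a row does not reach only later rows make up. A row lasts 1/8 s, in which the tool goes at most 62.5 mm and 10.7 degrees, less where a joint would pass 70% of its speed; a pose out of reach is approached as far as the arm can. A call with a gripper value outside its range is refused whole. The fingers move at their own pace and stop on an object; FORCE is the grip in N (left out, the last holds). Time passes only in rows, so rows that repeat a pose let the fingers close, or fill a call up. It gives the time, the measured TCP pose, the force, the opening and the grip force at its end, in the units of the state.
- ctrl.get_obs(): the state, without advancing time (a new reading comes with each control period).
- ctrl.get_image(name): name is "side" or "top"; returns a dict with "image" (384x512x3 uint8, red, green, blue), "fovy" (degrees; the focal length in pixels is half the picture's height over the tangent of half this angle, whatever the lens; pixels are square), "cx", "cy" (the principal point, pixels), "k1" (the pictures are not rectified: a ray, as slopes to the right and down, at radius r is drawn at 1 + k1 r^2 times it, then the intrinsics apply), "xyz" and "attitude" of the camera in the world. Camera axes: x right, y up, looking along -z (the intrinsics and any distortion apply to the point x, -y, -z); pixel columns grow to the right and rows downward; lengths in m; the calibration is good to about 2 mm. A picture is of the moment at which its call begins. There is no depth.
- ctrl.finish_job(): hands the job in; it is judged then, once.
The state is a dict: "t": time; "q": joint angles; "dq": joint speeds; "effort": joint torques, N m; "tool_pos": TCP position; "tool_rot": TCP orientation; "contact_force": force on the tool from outside, world axes, zero at the start; "wrist_torque": the same for the moment, N m; "opening": finger opening in m; "grip_force": force on a finger pad.
Only numpy, scipy, OpenCV 4.12 (cv2) and the standard library are available. Lean on these libraries where they do the work, as an engineer would, in place of code of your own. Each camera call takes 0.05 s, during which the arm holds its last target. There are 200 camera calls.

TASK

Free the test bar in the clamp: with closed fingers pointing down, put the fingertips on the red end of the clamp bed's raised front edge and, without lifting off, run them along the edge, over the white section and on along the black strip, until they drop into the hidden notch. Then press the key inside the notch fully down (it stays down and opens the jaw) and take the hand away. Do not disturb the test bar, the jar or the screwdriver.

Things in the scene. Friction and masses are not known exactly. Their poses are not given: they have to be found in the camera images.
- bed: White clamp bed fixed to the bench, 170 (x) by 380 (y) mm, flat top 60 mm above the bench; origin: centre of its underside. On its front (-x) side a raised straight rib, the edge, runs along the bed's y, 34 mm wide, centred at x = -60 mm, its top 90 mm above the bench. From +y to -y: red section (y 190 to 140 mm), white (140 to 80), black strip (80 to -80), grey (-80 to -190).
- red_pad: Red section of the raised edge, 34 by 50 by 30 mm, fixed to the bed, axes as the bed's; origin: centre of its underside, 30 mm below its top. Behind the edge (+x of its centre line): the jaws and their rods 55 mm away or more, up to 82 mm above the bench, and the jar 80 mm away or more, up to 122 mm above the bench.
- white_pad: White section of the raised edge, next to the red one, 34 by 60 by 30 mm, fixed to the bed; origin: centre of its underside, 30 mm below its top.
- red_top (a point): Centre of the top face of the red section: where the fingertip is put down.
- white_top (a point): Centre of the top face of the white section.
- far_edge (a point): On the centre line of the edge's top, where the black strip ends and the grey section begins (bed y = -80 mm). The one notch lies in the black strip between the white section and here: 44 mm long in y, cut right across (open at top, front and back), centre anywhere from bed y = +45 to -45 mm, different every time. Bar that, the top of the whole edge is level within 1.5 mm.
- release_key (a joint): The black release key, the floor of the notch, nearly filling it. 0 = up: its face 15 mm below the edge's top. Grows as it is pressed straight down; 0.008 m = fully down at its stop, face 23 mm below the edge's top. About 4 N of friction, no spring: it stays where it is left.
- jaw (a joint): The moving jaw of the clamp, driven by the key one to one: 0 = closed, 0.008 m = open.
- bar: Brass test bar, 10 by 55 by 10 mm, loose between the jaws on the bed's top; origin: centre of its underside. Leave alone.
- jar: Small jar with red lid, 42 mm across, 62 mm tall, loose on the rear part of the bed's top; origin: centre of its underside. Leave alone.
- screwdriver: Screwdriver, 170 mm long, lying loose on the bench in front of the bed, roughly parallel to the edge; origin: its underside, about its middle. Leave alone.

How it is judged:
By the outcome, as a careful person would: the job done as asked, in the order asked, and still so for the second after the job is handed in, with the robot touching nothing.
It also fails if it takes over 69 s, if anything falls off the work surface, if the arm or the gripper's body presses on something with over 40 N, if the wrist force passes 120 N, or if a joint passes its speed limit or range.

## Working session

There is one attempt and no reset: what is moved stays moved. The work goes in short steps, Python scripts to look and compute and a shell command to move; the robot and the scene stay as the last step left them, time stands still between calls to the robot, and variables do not carry over. Pictures are saved under pics/ and viewed, at most 10 in all, crops included, and the job is handed in when it is done.

```bash
ls; mkdir -p pics
python3 - <<'E'
from station import ctrl
import cv2
print(ctrl.get_obs())
for n in("side","top"):
    d=ctrl.get_image(n); im=d.pop("image"); print(n,d)
    cv2.imwrite(f"pics/{n}0.png",im[:,:,::-1])
E
```

```text
pics
{'t': 0.0, 'q': array([ 9.85990728e-01,  5.33483897e-02,  1.61430434e+00, -4.68097121e-06,
        1.47597737e+00, -1.18971041e-01]), 'dq': array([-1.60116848e-05, -1.58736803e-03,  1.50242103e-03,  4.90440044e-04,
       -1.35370208e-04,  1.05377280e-03]), 'effort': array([-2.02493924e-03, -3.93673217e+01, -3.70185471e+01, -2.76090259e-04,
        7.16859824e-03, -3.36882010e-05]), 'tool_pos': array([0.28036957, 0.55789036, 0.23006208]), 'tool_rot': array([-7.24970911e-01, -3.05608052e+00,  3.00615716e-03]), 'contact_force': array([-0.39864595, -0.78724089, -0.21908813]), 'wrist_torque': array([-0.00147456,  0.03138874, -0.00780989]), 'grip_force': 0.0, 'opening': 0.08528273689825513}
side {'fovy': 44.08206503115674, 'cx': 260.93020657335927, 'cy': 190.96476322580767, 'k1': -0.022309385244119215, 'xyz': array([ 0.11599123, -0.37634492,  0.47620134]), 'attitude': array([ 0.9578811 , -0.40448959, -0.73595231])}
top {'fovy': 42.946384877629626, 'cx': 258.1628828553096, 'cy': 192.09131415339036, 'k1': -0.15140981301572334, 'xyz': array([0.43601781, 0.0777779 , 0.7991371 ]), 'attitude': array([ 0.08674986, -0.12887457, -1.55244748])}
```

View pics/side0.png

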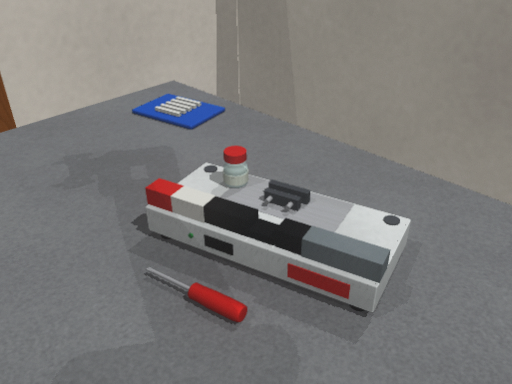

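View pics/top0.png

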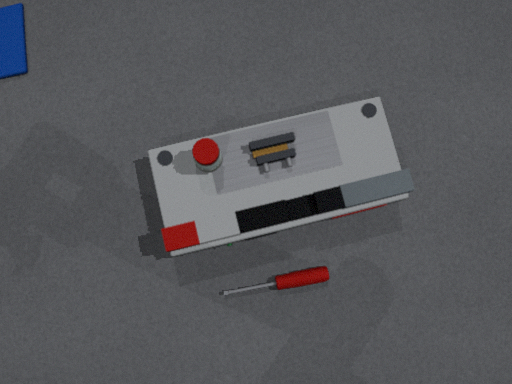

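The side view shows the edge running from red (165,195) through white (193,203) and black to grey (345,252). There is a break in the black strip near (272,215). In the top view, red is at (182,236), the black/grey boundary is near (343,200), the jar lid is at (206,151) and the screwdriver is in front near (280,282).

```bash
cat > h.py <<'E'
import numpy as np, cv2
from scipy.spatial.transform import Rotation as R
def K(d):
    f=192/np.tan(np.radians(d["fovy"])/2); return np.array([[f,0,d["cx"]],[0,f,d["cy"]],[0,0,1]]),np.array([d["k1"],0,0,0,0])
def cast(d,uv,z):
    k,D=K(d); n=cv2.undistortPoints(np.array(uv,float).reshape(-1,1,2),k,D).reshape(-1,2)
    r=R.from_rotvec(d["attitude"]).apply(np.c_[n[:,0],-n[:,1],-np.ones(len(n))])
    return d["xyz"]+r*((z-d["xyz"][2])/r[:,2])[:,None]
def proj(d,p):
    c=R.from_rotvec(d["attitude"]).inv().apply(np.atleast_2d(p)-d["xyz"])*[1,-1,-1]
    k,D=K(d); return cv2.projectPoints(c,np.zeros(3),np.zeros(3),k,D)[0].reshape(-1,2)
E
python3 - <<'E'
from station import ctrl
from h import *
np.set_printoptions(precision=4,suppress=True)
for n in("top","side"):
    d=ctrl.get_image(n); im=d["image"]; hsv=cv2.cvtColor(im,cv2.COLOR_RGB2HSV); v=hsv[...,2]
    red=((((hsv[...,0]<8)|(hsv[...,0]>172))&(hsv[...,1]>150)&(v>60))*255).astype(np.uint8)
    blk=((v<30)*255).astype(np.uint8)
    for nm,m in(("red",red),("blk",blk)):
        for c in cv2.findContours(m,0,1)[0]:
            if cv2.contourArea(c)<150: continue
            b=cv2.boxPoints(cv2.minAreaRect(c)); p=cast(d,b,.09)
            print(n,nm,cv2.contourArea(c),b.round(1).tolist(),"\n",p[:,:2].tolist() if 0 else p[:,:2].round(4).tolist(),np.linalg.norm(np.diff(p[:3],axis=0),axis=1))
    x0,y0=((130,160),(150,170))[n=="side"]
    cv2.imwrite(f"pics/{n}z.png",cv2.convertScaleAbs(cv2.resize(im[y0:y0+120 if n=="top" else y0+140,x0:x0+(290 if n=="top" else 250),::-1],None,fx=2.7,fy=2.7,interpolation=cv2.INTER_CUBIC),alpha=1.8))
E
```

```text
top red 729.5 [[274.20001220703125, 275.20001220703125], [326.29998779296875, 264.70001220703125], [329.3999938964844, 279.8999938964844], [277.29998779296875, 290.29998779296875]] 
 [[0.4139, 0.0345], [0.4296, -0.0411], [0.4077, -0.0456], [0.3922, 0.0299]] [0.0773 0.0224]
top red 735.0 [[160.39999389648438, 228.39999389648438], [193.5, 220.60000610351562], [199.0, 243.89999389648438], [165.89999389648438, 251.6999969482422]] 
 [[0.4786, 0.2009], [0.4909, 0.1529], [0.4571, 0.144], [0.445, 0.1917]] [0.0495 0.0349]
top red 501.5 [[190.5, 140.8000030517578], [215.89999389648438, 136.5], [220.10000610351562, 161.5], [194.60000610351562, 165.6999969482422]] 
 [[0.6098, 0.1613], [0.617, 0.1235], [0.5791, 0.1163], [0.572, 0.1538]] [0.0385 0.0386]
top blk 2047.0 [[235.5, 212.10000610351562], [339.3999938964844, 186.39999389648438], [344.3999938964844, 206.6999969482422], [240.60000610351562, 232.3000030517578]] 
 [[0.5044, 0.0919], [0.5451, -0.061], [0.5149, -0.0682], [0.475, 0.0841]] [0.1583 0.031 ]
side red 1026.5 [[185.39999389648438, 296.20001220703125], [193.8000030517578, 279.399993896
[... 172 characters left out ...]
286 0.0796]
side red 742.0 [[284.1000061035156, 274.79998779296875], [288.5, 262.70001220703125], [351.3999938964844, 285.6000061035156], [347.0, 297.70001220703125]] 
 [[0.4441, -0.0979], [0.4644, -0.0872], [0.4843, -0.1672], [0.4645, -0.1749]] [0.023  0.0824]
side red 633.0 [[141.39999389648438, 200.8000030517578], [150.10000610351562, 174.6999969482422], [181.3000030517578, 185.10000610351562], [172.60000610351562, 211.1999969482422]] 
 [[0.4192, 0.1645], [0.4738, 0.2204], [0.4886, 0.1572], [0.4346, 0.1084]] [0.0782 0.065 ]
side red 297.5 [[224.0, 146.0], [245.0, 146.0], [245.0, 163.0], [224.0, 163.0]] 
 [[0.6276, 0.21], [0.6539, 0.1822], [0.6086, 0.1361], [0.584, 0.1621]] [0.0382 0.0646]
```

View pics/topz.png

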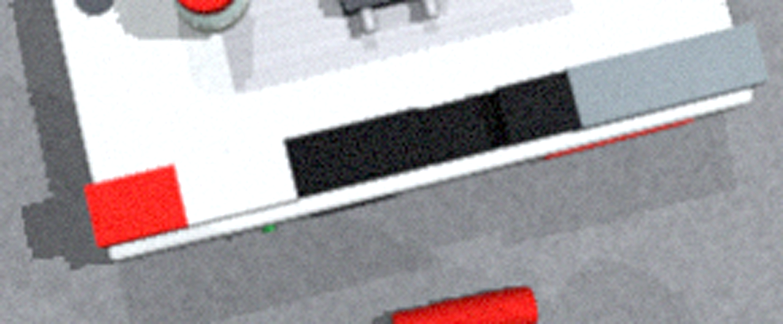

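View pics/sidez.png

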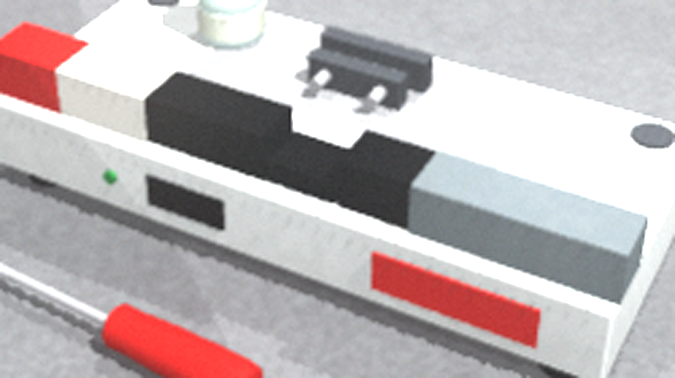

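The side crop shows the notch as a gap in the black strip, with the upper back corners at full-image (258,210) and (285,219). The top crop confirms red and the black/grey boundary at (344,~197). I'll work out bed coordinates and the first shift.

```bash
cat >> h.py <<'E'
o=np.array([.4683,.1725]); u=np.array([.2461,-.9692]); n=np.array([.9692,.2461])  # red_top, along edge (-y bed), to back
def bed(p): return np.array([-60+1000*((p[:2]-o)@n), 165-1000*((p[:2]-o)@u)])
def world(x,y): return o+n*(x+60)/1000+u*(165-y)/1000
E
python3 - <<'E'
from station import ctrl
from h import *
d=ctrl.get_image("side")
for uv in cast(d,[(258.1,209.6),(285.2,219.3),(215.9,196.7),(310.4,226.3),(182,186)],.09): print(bed(uv).round(1))
d=ctrl.get_image("top")
for uv in cast(d,[(312,203),(343,195)],.09): print("top",bed(uv).round(1))
ob=ctrl.get_obs(); T=R.from_rotvec(ob["tool_rot"])
print(T.as_matrix().round(3), T.inv().apply(np.r_[o,.15]-ob["tool_pos"])*1000)
X=np.r_[-u,0];Z=np.array([0,0,-1.]);G=R.from_matrix(np.c_[X,np.cross(Z,X),Z]); print((T.inv()*G).as_rotvec())
E
```

```text
[-44.5   5.5]
[-46.9 -39.8]
[-45.6  78.4]
[-44.7 -77.6]
[-45.8 142.5]
top [-57.7 -34.2]
top [-56.8 -82.2]
[[-0.893  0.449 -0.   ]
 [ 0.449  0.893 -0.001]
 [ 0.    -0.001 -1.   ]] [-340.97906958 -260.24152125   81.01509677]
[-7.35321533e-04  2.34728523e-04  8.56297617e-01]
```

```bash
python3 -m handwheel '[{"gripper":1,"offset":[-40,-30,0],"rotation":[0,0,0.1]},{"gripper":1,"offset":[-85,-65,0],"rotation":[0,0,0.21]},{"gripper":1,"offset":[-130,-100,0],"rotation":[0,0,0.32]},{"gripper":1,"offset":[-175,-135,0],"rotation":[0,0,0.43]},{"gripper":1,"offset":[-220,-170,0],"rotation":[0,0,0.54]},{"gripper":1,"offset":[-265,-205,0],"rotation":[0,0,0.65]},{"gripper":1,"offset":[-310,-237,0],"rotation":[0,0,0.76]},{"gripper":1,"offset":[-341,-260,0],"rotation":[0,0,0.856]}]' 40
python3 -m handwheel '[{"gripper":1,"offset":[0,0,10],"rotation":[0,0,0]},{"gripper":1,"offset":[0,0,25],"rotation":[0,0,0]},{"gripper":1,"offset":[0,0,40],"rotation":[0,0,0]},{"gripper":1,"offset":[0,0,55],"rotation":[0,0,0]},{"gripper":1,"offset":[0,0,70],"rotation":[0,0,0]},{"gripper":1,"offset":[0,0,80],"rotation":[0,0,0]},{"gripper":1,"offset":[0,0,80],"rotation":[0,0,0]},{"gripper":1,"offset":[0,0,80],"rotation":[0,0,0]}]'
cat > s.py <<'E'
from station import ctrl
from h import *
np.set_printoptions(precision=4,suppress=True)
b=ctrl.get_obs();T=R.from_rotvec(b["tool_rot"])
print(b["t"],"bed",bed(b["tool_pos"]).round(1),"z",b["tool_pos"][2]*1000,"F",b["contact_force"],"M",b["wrist_torque"],"\n",T.as_matrix(),b["opening"],b["grip_force"])
print("to red, tool axes",T.inv().apply(np.r_[o,.09]-b["tool_pos"])*1000)
E
python3 s.py
python3 - <<'E'
from station import ctrl
import cv2
for n in("side",):
    cv2.imwrite(f"pics/{n}1.png",ctrl.get_image(n)["image"][100:340,80:400,::-1].repeat(2,0).repeat(2,1))
E
```

```text
t: 1.3
tool_pos: [0.4693, 0.1709, 0.2315]
tool_rot: [1.934, 2.475, 0.001]
contact_force: [0.7, 0.6, 0.5]
opening: 0.0001
grip_force: 0.0
t: 2.3
tool_pos: [0.469, 0.173, 0.1519]
tool_rot: [1.928, 2.48, 0.001]
contact_force: [0.3, 0.5, -0.1]
opening: 0.0002
grip_force: 0.0
2.3 bed [-59.2 165.3] z 151.89265594028973 F [ 0.2845  0.4599 -0.098 ] M [0.0459 0.0159 0.0235] 
 [[-0.2464  0.9692  0.001 ]
 [ 0.9692  0.2464  0.0002]
 [-0.      0.001  -1.    ]] 0.00019177069742102072 0.0
to red, tool axes [-0.3388 -0.9017 61.8918]
```

View pics/side1.png

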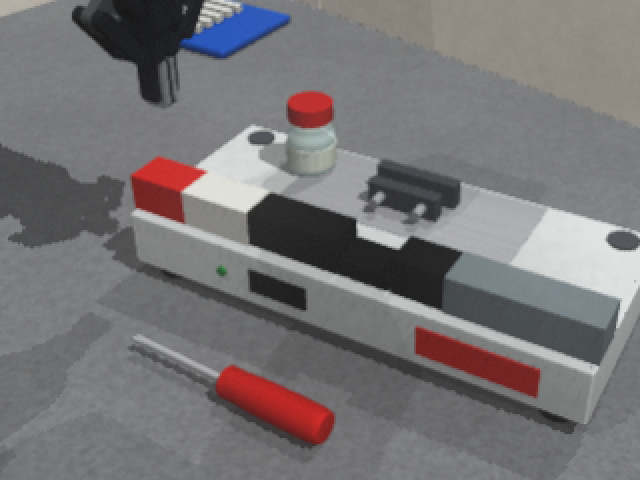

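The fingers are closed above the red section, with the tips at crop (158,103) over the red at (165,172). I'll lower quickly to about 6 mm above it, then creep.

```bash
python3 -m handwheel '[{"gripper":1,"offset":[0,-1.5,10],"rotation":[0,0,0]},{"gripper":1,"offset":[0,-1.5,22],"rotation":[0,0,0]},{"gripper":1,"offset":[0,-1.5,34],"rotation":[0,0,0]},{"gripper":1,"offset":[0,-1.5,44],"rotation":[0,0,0]},{"gripper":1,"offset":[0,-1.5,51],"rotation":[0,0,0]},{"gripper":1,"offset":[0,-1.5,55],"rotation":[0,0,0]},{"gripper":1,"offset":[0,-1.5,56],"rotation":[0,0,0]},{"gripper":1,"offset":[0,-1.5,56],"rotation":[0,0,0]}]'; python3 s.py
python3 -m handwheel '[{"gripper":1,"offset":[0,0,1],"rotation":[0,0,0]},{"gripper":1,"offset":[0,0,2],"rotation":[0,0,0]},{"gripper":1,"offset":[0,0,3],"rotation":[0,0,0]},{"gripper":1,"offset":[0,0,4],"rotation":[0,0,0]},{"gripper":1,"offset":[0,0,5],"rotation":[0,0,0]},{"gripper":1,"offset":[0,0,6],"rotation":[0,0,0]},{"gripper":1,"offset":[0,0,6.5],"rotation":[0,0,0]},{"gripper":1,"offset":[0,0,6.5],"rotation":[0,0,0]}]'; python3 s.py
```

```text
t: 3.35
tool_pos: [0.4674, 0.1726, 0.0956]
tool_rot: [1.928, 2.48, 0.001]
contact_force: [0.1, 0.1, -0.2]
opening: -0.0004
grip_force: 0.0
3.35 bed [-60.9 165.4] z 95.60073135910716 F [ 0.1075  0.067  -0.2318] M [-0.047  -0.0411 -0.0262] 
 [[-0.2465  0.9691  0.0005]
 [ 0.9691  0.2465  0.0001]
 [-0.      0.0005 -1.    ]] -0.00040617983761584404 0.0
to red, tool axes [-0.3625  0.8552  5.6012]
t: 4.35
tool_pos: [0.4672, 0.1726, 0.0902]
tool_rot: [-1.928, -2.48, 0.001]
contact_force: [-4.0, -2.0, 8.1]
opening: -0.0002
grip_force: 4.3
4.35 bed [-61.1 165.4] z 90.21274248929048 F [-4.0063 -1.9858  8.1272] M [-0.2504  0.8035  0.0172] 
 [[-0.2466  0.9691 -0.0007]
 [ 0.9691  0.2466 -0.0003]
 [-0.0001 -0.0008 -1.    ]] -0.00016400359772872233 4.315028276790827
to red, tool axes [-0.3629  1.0547  0.212 ]
```

Contact is at z = 90.2 mm with 8 N. I'll press about 1 mm more and slide along -x of the tool.

```bash
python3 -m handwheel '[{"gripper":1,"offset":[0,0,0.5],"rotation":[0,0,0]},{"gripper":1,"offset":[-1,0,1],"rotation":[0,0,0]},{"gripper":1,"offset":[-4,0,1],"rotation":[0,0,0]},{"gripper":1,"offset":[-8,0,1],"rotation":[0,0,0]},{"gripper":1,"offset":[-12,0,1],"rotation":[0,0,0]},{"gripper":1,"offset":[-16,0,1],"rotation":[0,0,0]},{"gripper":1,"offset":[-20,0,1],"rotation":[0,0,0]},{"gripper":1,"offset":[-24,0,1],"rotation":[0,0,0]}]'; python3 s.py
```

```text
t: 5.35
tool_pos: [0.4746, 0.1512, 0.0902]
tool_rot: [1.929, 2.48, 0.009]
contact_force: [-1.7, 6.7, 7.2]
opening: -0.0001
grip_force: 4.0
5.35 bed [-59.1 142.8] z 90.22806359808577 F [-1.7393  6.6552  7.2292] M [1.027  0.3012 0.0202] 
 [[-0.2463  0.9692  0.0037]
 [ 0.9692  0.2462  0.0047]
 [ 0.0037  0.0047 -1.    ]] -7.525209260486016e-05 3.969450376171153
to red, tool axes [22.185  -0.9076  0.3053]
```

```bash
python3 -m handwheel '[{"gripper":1,"offset":[-4,0,0.5],"rotation":[0,0,0]},{"gripper":1,"offset":[-8,0,1],"rotation":[0,0,0]},{"gripper":1,"offset":[-12,0,1],"rotation":[0,0,0]},{"gripper":1,"offset":[-16,0,1],"rotation":[0,0,0]},{"gripper":1,"offset":[-20,0,1],"rotation":[0,0,0]},{"gripper":1,"offset":[-24,0,1],"rotation":[0,0,0]},{"gripper":1,"offset":[-28,0,1],"rotation":[0,0,0]},{"gripper":1,"offset":[-32,0,1],"rotation":[0,0,0]}]'; python3 s.py
python3 -m handwheel '[{"gripper":1,"offset":[-4,0,0],"rotation":[0,0,0]},{"gripper":1,"offset":[-8,0,0],"rotation":[0,0,0]},{"gripper":1,"offset":[-12,0,0],"rotation":[0,0,0]},{"gripper":1,"offset":[-16,0,0],"rotation":[0,0,0]},{"gripper":1,"offset":[-20,0,0],"rotation":[0,0,0]},{"gripper":1,"offset":[-24,0,0],"rotation":[0,0,0]},{"gripper":1,"offset":[-28,0,0],"rotation":[0,0,0]},{"gripper":1,"offset":[-32,0,0],"rotation":[0,0,0]}]'; python3 s.py
```

```text
t: 6.35
tool_pos: [0.4832, 0.1208, 0.0902]
tool_rot: [1.928, 2.48, 0.013]
contact_force: [-1.5, 8.7, 11.7]
opening: 0.0001
grip_force: 5.7
6.35 bed [-58.3 111.2] z 90.21059044080931 F [-1.5058  8.738  11.6923] M [1.4068 0.3607 0.0153] 
 [[-0.2462  0.9692  0.0052]
 [ 0.9692  0.2462  0.0061]
 [ 0.0046  0.0065 -1.    ]] 9.887707300322031e-05 5.728358192718588
to red, tool axes [53.7899 -1.7328  0.4482]
t: 7.35
tool_pos: [0.491, 0.0896, 0.0901]
tool_rot: [1.928, 2.48, 0.012]
contact_force: [-1.9, 8.6, 11.1]
opening: 0.0002
grip_force: 5.7
7.35 bed [-58.4  79.1] z 90.09284449380598 F [-1.9261  8.6298 11.0856] M [ 1.458   0.3123 -0.0006] 
 [[-0.2462  0.9692  0.0049]
 [ 0.9692  0.2462  0.0057]
 [ 0.0044  0.0062 -1.    ]] 0.00024592663297191164 5.655310022812046
to red, tool axes [85.9083 -1.6308  0.4566]
```

```bash
python3 -m handwheel '[{"gripper":1,"offset":[-4,-0.5,0],"rotation":[0,0,0]},{"gripper":1,"offset":[-8,-1,0],"rotation":[0,0,0]},{"gripper":1,"offset":[-12,-1,0],"rotation":[0,0,0]},{"gripper":1,"offset":[-16,-1,0],"rotation":[0,0,0]},{"gripper":1,"offset":[-20,-1,0],"rotation":[0,0,0]},{"gripper":1,"offset":[-24,-1,0],"rotation":[0,0,0]},{"gripper":1,"offset":[-28,-1,0],"rotation":[0,0,0]},{"gripper":1,"offset":[-32,-1,0],"rotation":[0,0,0]}]'; python3 s.py
python3 -m handwheel '[{"gripper":1,"offset":[-4,0,0],"rotation":[0,0,0]},{"gripper":1,"offset":[-8,0,0],"rotation":[0,0,0]},{"gripper":1,"offset":[-12,0,0],"rotation":[0,0,0]},{"gripper":1,"offset":[-16,0,0],"rotation":[0,0,0]},{"gripper":1,"offset":[-20,0,0],"rotation":[0,0,0]},{"gripper":1,"offset":[-24,0,0],"rotation":[0,0,0]},{"gripper":1,"offset":[-28,0,0],"rotation":[0,0,0]},{"gripper":1,"offset":[-32,0,0],"rotation":[0,0,0]}]'; python3 s.py
```

```text
t: 8.35
tool_pos: [0.4979, 0.0583, 0.09]
tool_rot: [1.928, 2.48, 0.011]
contact_force: [-2.4, 9.3, 11.4]
opening: -0.0002
grip_force: 5.9
8.35 bed [-59.4  47. ] z 90.02028635126298 F [-2.4244  9.2747 11.4372] M [ 1.5039  0.3927 -0.0041] 
 [[-0.2462  0.9692  0.0047]
 [ 0.9692  0.2462  0.0055]
 [ 0.0042  0.0059 -1.    ]] -0.0002327300997381396 5.892161322408356
to red, tool axes [117.9645  -0.5411   0.5115]
t: 9.35
tool_pos: [0.5057, 0.0272, 0.09]
tool_rot: [1.928, 2.48, 0.011]
contact_force: [-3.1, 9.5, 12.0]
opening: -0.0002
grip_force: 6.1
9.35 bed [-59.5  15. ] z 89.99239828637174 F [-3.0906  9.5174 12.0313] M [ 1.5243  0.4019 -0.0226] 
 [[-0.2463  0.9692  0.0045]
 [ 0.9692  0.2463  0.0053]
 [ 0.004   0.0057 -1.    ]] -0.00016342633816166424 6.12737926421687
to red, tool axes [150.0089  -0.5116   0.5969]
```

Now slowly across the notch lip, 2 mm per row.

```bash
python3 -m handwheel '[{"gripper":1,"offset":[-2,0,0],"rotation":[0,0,0]},{"gripper":1,"offset":[-4,0,0],"rotation":[0,0,0]},{"gripper":1,"offset":[-6,0,0],"rotation":[0,0,0]},{"gripper":1,"offset":[-8,0,0],"rotation":[0,0,0]},{"gripper":1,"offset":[-10,0,0],"rotation":[0,0,0]},{"gripper":1,"offset":[-12,0,0],"rotation":[0,0,0]},{"gripper":1,"offset":[-14,0,0],"rotation":[0,0,0]},{"gripper":1,"offset":[-16,0,0],"rotation":[0,0,0]}]'; python3 s.py
python3 -m handwheel '[{"gripper":1,"offset":[-2,0,0],"rotation":[0,0,0]},{"gripper":1,"offset":[-4,0,0],"rotation":[0,0,0]},{"gripper":1,"offset":[-6,0,0],"rotation":[0,0,0]},{"gripper":1,"offset":[-8,0,0],"rotation":[0,0,0]},{"gripper":1,"offset":[-10,0,0],"rotation":[0,0,0]},{"gripper":1,"offset":[-10,0,0],"rotation":[0,0,0]},{"gripper":1,"offset":[-10,0,0],"rotation":[0,0,0]},{"gripper":1,"offset":[-10,0,0],"rotation":[0,0,0]}]'; python3 s.py
```

```text
t: 10.35
tool_pos: [0.5095, 0.0115, 0.0897]
tool_rot: [1.928, 2.48, 0.01]
contact_force: [-1.1, 7.5, 10.2]
opening: 0.0003
grip_force: 4.8
10.35 bed [-59.7  -1.2] z 89.68114351584977 F [-1.1218  7.5076 10.1655] M [ 1.285   0.2687 -0.0107] 
 [[-0.2463  0.9692  0.0043]
 [ 0.9692  0.2463  0.0046]
 [ 0.0034  0.0053 -1.    ]] 0.00028279952487614426 4.802127415314317
to red, tool axes [166.2086  -0.2992   0.2527]
t: 11.35
tool_pos: [0.51, -0.0001, 0.0868]
tool_rot: [1.928, 2.48, 0.0]
contact_force: [-0.4, 0.6, 0.5]
opening: 0.0005
grip_force: 0.0
11.35 bed [-62.1 -12.6] z 86.81123193460331 F [-0.4001  0.5834  0.4907] M [-0.0075 -0.0358 -0.0153] 
 [[-0.2465  0.9692  0.    ]
 [ 0.9692  0.2465  0.    ]
 [ 0.      0.     -1.    ]] 0.0005415897928905821 0.0
to red, tool axes [177.6059   2.1181  -3.1875]
```

The fingers are off the lip into the notch (z 86.8 mm, force near 0). The image put the notch centre at bed y ≈ -17, so I'll centre and go down to just above the key.

```bash
python3 -m handwheel '[{"gripper":1,"offset":[-1,0.5,1.5],"rotation":[0,0,0]},{"gripper":1,"offset":[-2,1,3],"rotation":[0,0,0]},{"gripper":1,"offset":[-3,1,4.5],"rotation":[0,0,0]},{"gripper":1,"offset":[-4,1,6],"rotation":[0,0,0]},{"gripper":1,"offset":[-4,1,7.5],"rotation":[0,0,0]},{"gripper":1,"offset":[-4,1,9],"rotation":[0,0,0]},{"gripper":1,"offset":[-4,1,10],"rotation":[0,0,0]},{"gripper":1,"offset":[-4,1,11],"rotation":[0,0,0]}]'; python3 s.py
python3 -m handwheel '[{"gripper":1,"offset":[0,0,1],"rotation":[0,0,0]},{"gripper":1,"offset":[0,0,2],"rotation":[0,0,0]},{"gripper":1,"offset":[0,0,3],"rotation":[0,0,0]},{"gripper":1,"offset":[0,0,4],"rotation":[0,0,0]},{"gripper":1,"offset":[0,0,5],"rotation":[0,0,0]},{"gripper":1,"offset":[0,0,6],"rotation":[0,0,0]},{"gripper":1,"offset":[0,0,7],"rotation":[0,0,0]},{"gripper":1,"offset":[0,0,8],"rotation":[0,0,0]}]'; python3 s.py
```

```text
t: 12.35
tool_pos: [0.512, -0.0038, 0.0758]
tool_rot: [1.928, 2.48, 0.0]
contact_force: [0.3, 0.2, -0.0]
opening: -0.0002
grip_force: 0.0
12.35 bed [-61.  -16.6] z 75.76121899609649 F [ 0.334   0.2348 -0.0272] M [-0.0262 -0.0198 -0.0454] 
 [[-0.2465  0.9691  0.0001]
 [ 0.9691  0.2465 -0.    ]
 [-0.      0.0001 -1.    ]] -0.00021510745308102986 0.0
to red, tool axes [181.6285   1.0887 -14.2427]
t: 13.35
tool_pos: [0.512, -0.0038, 0.0677]
tool_rot: [1.928, 2.48, 0.0]
contact_force: [-1.6, 0.5, 4.3]
opening: 0.0001
grip_force: 1.9
13.35 bed [-61.  -16.6] z 67.74713742909013 F [-1.6114  0.5484  4.3214] M [0.1278 0.2856 0.0403] 
 [[-0.2464  0.9692  0.0001]
 [ 0.9692  0.2464  0.    ]
 [ 0.      0.0001 -1.    ]] 0.0001330418874330961 1.8918224796652794
to red, tool axes [181.6571   1.0476 -22.2505]
```

The key is moving with 4 N of friction. Now I'll press to the stop and past it until the force shows it.

```bash
python3 -m handwheel '[{"gripper":1,"offset":[0,0,0.5],"rotation":[0,0,0]},{"gripper":1,"offset":[0,0,1],"rotation":[0,0,0]},{"gripper":1,"offset":[0,0,1.5],"rotation":[0,0,0]},{"gripper":1,"offset":[0,0,2],"rotation":[0,0,0]},{"gripper":1,"offset":[0,0,2.5],"rotation":[0,0,0]},{"gripper":1,"offset":[0,0,3],"rotation":[0,0,0]},{"gripper":1,"offset":[0,0,3.5],"rotation":[0,0,0]},{"gripper":1,"offset":[0,0,3.5],"rotation":[0,0,0]}]'; python3 s.py
```

```text
t: 14.35
tool_pos: [0.5122, -0.0038, 0.0669]
tool_rot: [-1.928, -2.48, 0.001]
contact_force: [-10.6, 2.1, 18.9]
opening: -0.0
grip_force: 9.4
14.35 bed [-60.8 -16.7] z 66.91376550019726 F [-10.5924   2.0702  18.929 ] M [0.2518 1.7082 0.002 ] 
 [[-0.2467  0.9691 -0.0012]
 [ 0.9691  0.2467 -0.0001]
 [ 0.0002 -0.0011 -1.    ]] -1.2445360075682924e-05 9.400454281421844
to red, tool axes [181.7192   0.914  -23.0465]
```

It is on the stop: z 66.9 mm is 23 mm below the edge, with 19 N. Now I'll lift straight out.

```bash
python3 -m handwheel '[{"gripper":1,"offset":[0,0,-2],"rotation":[0,0,0]},{"gripper":1,"offset":[0,0,-5],"rotation":[0,0,0]},{"gripper":1,"offset":[0,0,-10],"rotation":[0,0,0]},{"gripper":1,"offset":[0,0,-20],"rotation":[0,0,0]},{"gripper":1,"offset":[0,0,-35],"rotation":[0,0,0]},{"gripper":1,"offset":[0,0,-55],"rotation":[0,0,0]},{"gripper":1,"offset":[0,0,-80],"rotation":[0,0,0]},{"gripper":1,"offset":[0,0,-110],"rotation":[0,0,0]}]'
python3 -m handwheel '[{"gripper":1,"offset":[20,0,-20],"rotation":[0,0,0]},{"gripper":1,"offset":[55,0,-30],"rotation":[0,0,0]},{"gripper":1,"offset":[95,0,-30],"rotation":[0,0,0]},{"gripper":1,"offset":[140,0,-30],"rotation":[0,0,0]},{"gripper":1,"offset":[185,0,-30],"rotation":[0,0,0]},{"gripper":1,"offset":[225,0,-30],"rotation":[0,0,0]},{"gripper":1,"offset":[255,0,-30],"rotation":[0,0,0]},{"gripper":1,"offset":[265,0,-30],"rotation":[0,0,0]}]'
python3 s.py
python3 - <<'E'
from station import ctrl
import cv2
for n in("side","top"):
    im=ctrl.get_image(n)["image"]; im=im[130:330,130:410] if n=="side" else im[90:300,130:420]
    cv2.imwrite(f"pics/{n}9.png",cv2.convertScaleAbs(cv2.resize(im[:,:,::-1],None,fx=2.7,fy=2.7),alpha=1.7))
E
```

```text
t: 15.35
tool_pos: [0.5119, -0.0038, 0.1758]
tool_rot: [1.928, 2.48, 0.0]
contact_force: [-0.2, -0.7, 0.2]
opening: 0.0001
grip_force: 0.0
t: 16.35
tool_pos: [0.4464, 0.2543, 0.2054]
tool_rot: [1.925, 2.482, 0.002]
contact_force: [0.0, -0.7, 0.3]
opening: -0.0001
grip_force: 0.0
16.35 bed [-61.1 249.7] z 205.35845918884553 F [ 0.0133 -0.657   0.2818] M [ 0.0129 -0.0135 -0.0004] 
 [[-0.2486  0.9686  0.0012]
 [ 0.9686  0.2486  0.0004]
 [ 0.0001  0.0012 -1.    ]] -6.123469728447847e-05 0.0
to red, tool axes [-84.7002   0.7132 115.3548]
```

View pics/side9.png

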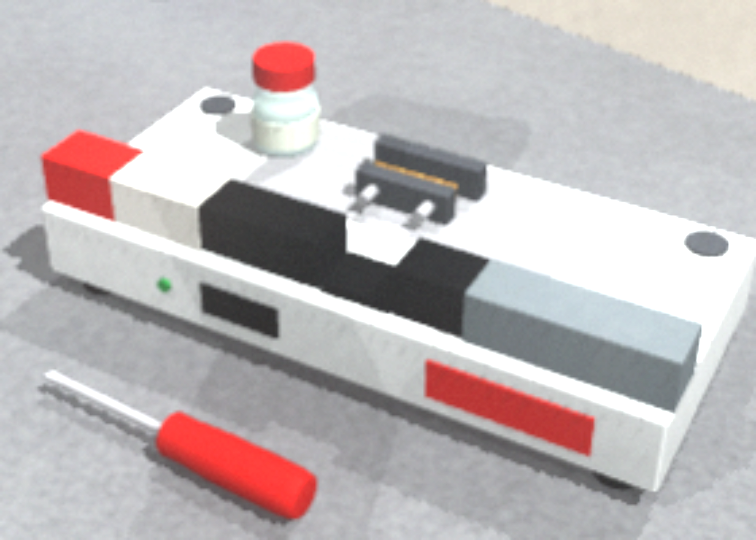

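View pics/top9.png

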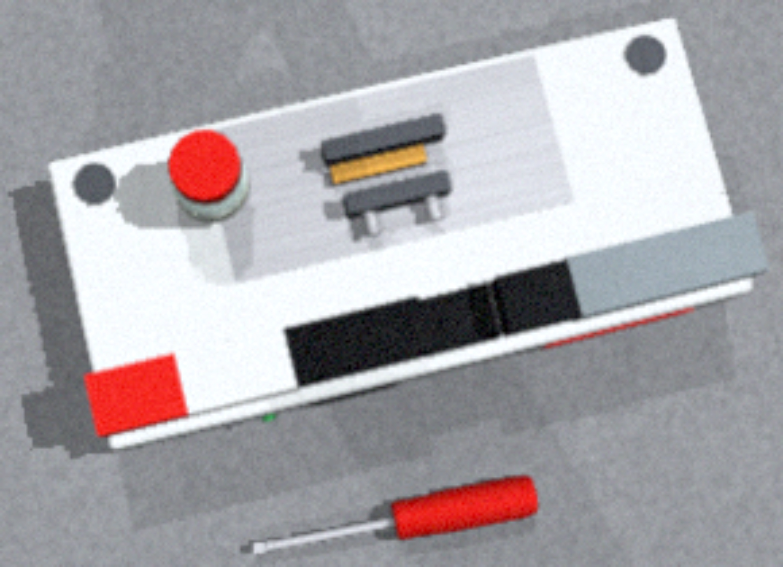

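The jaw is open, with a gap visible in front of the bar at top crop (400,185). The bar (380,165), jar (205,170) and screwdriver (400,520) have not moved, and the hand is clear.

```bash
python3 -c "
from station import ctrl
print(ctrl.finish_job())"
```

```text
the job is handed in; nothing more can be done
None
```

The job is done and handed in: I slid the closed fingers from red over white and black into the notch, pressed the key to its stop so the jaw opened, and took the hand away at about 16 s, with the bar, jar and screwdriver undisturbed in the final pictures.

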